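# Lock the sprung shaping plate of a glass bench with its T-key

### The arm

A 6-joint arm with a two-finger parallel gripper is mounted at the origin on the work surface. World frame = base frame: x ahead of the robot, y to its left, z up, the work surface at z = 0. Lengths are in m, angles in rad, forces in N, time in s.
With the tool pointing down it reaches from about 0.4 to 0.825 m from the base axis. Payload 7 kg.
Tool frame: the origin (TCP) lies on the centre line of the jaws, within the pads' length; the fingertips stand 14 mm ahead of it and the grasp point (between the pads) lies 5 mm behind it (env.tip_extent is the distance from the TCP to the fingertips, in m); z points along the fingers, y is the line along which they close (so a half turn about z gives the same grasp; the last joint's range is limited). The gripper opens to 88 mm and grips with 3 to 60 N. Pads are 19 mm wide; open, the fingers measure 130 mm over their backs; the gripper's body (78 mm by 193 mm) begins 47 mm behind the grasp point.
Start: joints at [1.416, 0.359, 0.012, 0, -1.224, -0.288], TCP at [0.289, 0.61, 0.207] pointing down, gripper open.
Joint ranges: [-3.07, 3.07], [-1.43, 2.12], [-1.02, 1.25], [-3.03, 1.67], [-3.05, -0], [-3.03, 3.03]. Speed limits (rad/s): [2.39, 2.39, 3.01, 3.14, 3.14, 3.14].

### API

Orientations are given as [roll, pitch, yaw] about the fixed x, y, z axes, in that order (R = Rz(yaw) Ry(pitch) Rx(roll)).
In Python, from plant import telemetry, eyes, job, env gives the robot as it stands.
- The arm moves only by the shell command python3 -m pendant 'ROWS'. ROWS is JSON, a list of rows, each a list of 3 entries, a list of its own where there are three numbers: the shift along the tool's x, y, z in units of 40 mm (1.0 is 40 mm), then the turn, a rotation vector about the tool's x, y, z in units of 5 degrees (1.0 is 5 degrees), then the gripper command: -1 is fully open, 1 is shut, values between are in proportion. In form: [[[x, y, z], [wx, wy, wz], grip], ...]. A call has 1 to 8 rows; each row shifts and turns the commanded pose from where the row before left it, along the tool's axes as they then stand; what a row does not reach is not made up. A row lasts 1/12 s, in which the tool goes at most 41.7 mm and 7.16 degrees, less where a joint would pass 70% of its speed; a pose out of reach is approached as far as the arm can. A call is refused whole if a number of a shift passes 1 or a number of a turn 1, either way. A call with a gripper value outside its range is refused whole. The fingers move at their own pace and stop on an object; the grip force is fixed at half the most. Time passes only in rows, so rows that do not move let the fingers close. It gives the time, the measured TCP pose, the force, the opening and the grip force at its end, in the units of the state.
- telemetry.read_state(): the state, without advancing time (a new reading comes with each control period).
- eyes.get_image(name): name is "side" or "top" or "wrist"; returns a dict with "img" (420x560x3 uint8, blue, green, red), "range_z" (420x560 float32, m along the optical axis (not along the pixel's ray), 0 where there is no reading), "K" (3x3 intrinsics, pixels), "view" (4x4, takes a point from world to camera coordinates); the wrist camera has in their place "T_tool_cam" (4x4, takes a point from camera to tool coordinates, whose origin is the TCP and whose axes are the flange's). Camera axes: x right, y up, looking along -z (the intrinsics and any distortion apply to the point x, -y, -z); pixel columns grow to the right and rows downward; lengths in m; the calibration is good to about 2 mm. A picture is of the moment at which its call begins: read the wrist's pose just before it.
- job.sign_off(): hands the job in; it is judged then, once.
Trained networks look in the newest picture that a camera, given by its name, has taken for a name from the list of things; names that differ only in an ending like _2 or _b are one class to them, and where a whole thing is asked for, a point or a joint stands for the part that bears it (a point fixed in the world has none). Each returns a list of dicts, best first, with "score" (0 to 1); they miss things now and then, are a little off and sometimes report something else, mostly with a low value. They report only what shows in the picture. A call takes as long as a camera call. They do not tell look-alikes from the thing itself.
- eyes.look_for(label, camera): "point" ([x, y, z] in m, in world coordinates, good to about 4 mm: the middle of the surface that is visible of it).
- eyes.spot_point(label, camera): "point" ([x, y, z] in m, in world coordinates, good to about 4 mm: a listed point, or the origin of a listed thing).
The state is a dict: "time_s": time; "joint_pos": joint angles; "joint_velocities": joint speeds; "effort": joint torques, N m; "tool_pos": TCP position; "eef_rot": TCP orientation; "ft_force": force on the tool from outside, world axes, zero at the start; "torque": the same for the moment, N m; "grip_width": finger opening in m; "grip_force": force on a finger pad.
Only numpy, scipy, OpenCV 4.12 (cv2) and the standard library are available. Lean on these libraries where they do the work, as an engineer would, in place of code of your own. Each camera call takes 0.05 s, during which the arm holds its last target. There are 200 camera calls.

### The job

Lock the sprung shaping plate down level on its blue rest with the red-handled T-key from the wooden stand: pass the key's head lengthwise through the slot of the tilted plate, push the plate down with the key's collar until it lies level and the head has also gone through the slot of the brass bar beneath (feel for that slot, the bar may be clamped a little forward or back), then give the key a quarter turn and let go so that it holds the plate down by itself. Leave the other things on the bench where they are.

Things in the scene. Friction and masses are not known exactly. Their poses are not given: they have to be found in the camera images.
- key_grip (a point): T-key (loose, 0.22 kg, upright in the stand): centre of its red grip, 48 mm long (own x) x 16 thick (own y) x 40 high. Below the grip an aluminium collar, 48 across, 8 thick, on which the tips of fingers holding the 16 mm can rest and push; shank 11 across, 22.5 long; then the T-head. Own z up. This point is 20 mm above the collar's top, 28 above its underside, 62.5 above the head's underside.
- key_head (a point): centre of the key's steel T-head, 42 mm long (own x, same direction as the red grip) x 12 wide (own y) x 12 high; 56.5 mm below the grip's centre; axes as the key's. The key looks the same turned half round.
- stand: fixed wooden block 100 x 66 x 46 mm high, origin under its middle. The key's head hangs in its 50 x 20 mm pocket (long along own x), the collar resting on the block's top. It may stand left or right (the jar is then on the other side).
- rest: fixed blue steel rest, 210 mm (own x) x 116 (own y), rails 55 high, origin on the table under its middle. Plate hinged at its +x end (x 95, z 61 mm); free end sprung up. Inside, an untracked brass bar 8 mm thick, top face 55, underside 47 mm above the table, with a slot 46 long (own x) x 16 wide; below it 41 mm of free space in which the head can turn.
- bar_mid (a point): point of the rest at x -35, y 0, z 55 mm, axes as the rest's: middle of the bar's clamping range. The bar's slot centre lies within 8 mm of it along the rest's x (unknown, to be felt) and on y = 0. A head off the slot stops on the bar, its underside 55 mm above the table; one in the slot goes on down.
- plate_slot (a point): centre of the plate's slot, at its top face (66 mm above the table when level). Dark steel plate 190 x 114 x 10 mm; slot 68 long (own x) x 17 wide (own y), directly above bar_mid when level. Axes are the plate's and tilt with it.
- plate (a joint): plate tilt, rad: 0 level (stop), 0.18 raised (stop, at the start; slot centre about 23 mm higher). Pushing down at the slot takes about 6 N to start, 9 N at level. Level with the collar on it: head's top 3.5 mm under the bar's underside, grip centre 94 mm above the table. Turned and let go, plate and key rise 3 to 4 mm till the head catches under the bar.
- jar: glass jar with white lid, 84 mm across, 125 mm high, loose bystander; origin under its middle
- vial: small amber bottle with cork, 60 mm across, 94 mm high, loose bystander; origin under its middle
- mug: green glass mug, 76 mm across, 85 mm high, loose bystander; origin under its middle
- rodblock: black painted rod block with flowers, 60 x 150 x 60 mm high, loose bystander; origin under its middle
- paddle: flat steel spatula about 190 mm long lying on the bench, loose bystander
- stopper: cork stopper, 44 mm across, 30 mm high, loose bystander; origin under its middle
There are look-alikes about, which are no part of the job. Leave any green look-alike of the part that bears key_grip alone. What is shaped like the rest but pink is not meant.

How it is judged:
On the way:
1. the plate is pressed level with the T-head through both slots, still lengthwise (value of joint plate below 0.05 rad and z of key_head in the frame of rest below 0.0425 m and horizontal distance between key_head and bar_mid below 0.025 m and angle between the x axis of key_head and the x axis of rest, either way round below 0.4 rad), for 0.05 s.
At the end, for the whole second after the job is handed in: The plate is held within 0.05 rad of level by the key alone; the key stands upright (within 0.12 rad) at rest in the slots, its head under the brass bar (head centre below 42.5 mm, within 25 mm of bar_mid) and turned to within 20 degrees of square across the rest's long direction (value of joint plate below 0.05 rad and z of key_head in the frame of rest below 0.0425 m and horizontal distance between key_head and bar_mid below 0.025 m and angle between the x axis of key_head and the x axis of rest, either way round above 1.22 rad and angle between key_head's own z axis and vertical below 0.12 rad and linear speed of key below 0.02 m/s and velocity of joint plate below 0.05 rad/s); the robot touches nothing.
It fails at once if a bystander is shifted by more than 30 mm (distance of any of jar, vial, mug, rodblock, paddle, stopper from where it was at the start of the episode above 0.03 m).
It also fails if it takes over 58 s, if anything falls off the work surface, if the arm or the gripper's body presses on something with over 40 N, if the wrist force passes 120 N, or if a joint passes its speed limit or range.

## Working session

There is one attempt and no reset: what is moved stays moved. The work goes in short steps, Python scripts to look and compute and a shell command to move; the robot and the scene stay as the last step left them, time stands still between calls to the robot, and variables do not carry over. Pictures are saved under pics/ and viewed, at most 10 in all, crops included, and the job is handed in when it is done.

```bash
mkdir -p pics
cat > h.py <<'E'
import numpy as np,cv2
from plant import telemetry,eyes,job,env
def world(d,u,v,r=None):
    z=d["range_z"][int(v),int(u)] if r is None else r
    K=d["K"];p=np.array([(u-K[0,2])/K[0,0]*z,-(v-K[1,2])/K[1,1]*z,-z,1])
    return (np.linalg.inv(d["view"])@p)[:3]
E
python3 - <<'E'
from h import *
s=telemetry.read_state();print(s["tool_pos"],s["eef_rot"],s["ft_force"],s["grip_width"])
for c in("top","side"):
    d=eyes.get_image(c);cv2.imwrite(f"pics/{c}.png",d["img"])
    np.savez(f"{c}.npz",**{k:v for k,v in d.items() if k in("img","range_z","K","view")})
    for n in("key_grip","key_head","stand","rest","bar_mid","plate_slot","jar","vial","mug","rodblock","paddle","stopper"):
        print(c,n,[(np.round(o["point"],3).tolist(),round(o["score"],2)) for o in eyes.spot_point(n,c)][:4])
E
```

```text
[0.28902374 0.60941141 0.20592824] [ 3.13995251e+00 -1.44037128e-04 -4.42914952e-01] [-0.39867469 -1.32127874 -0.41848766] 0.0877298360818829
top key_grip [([0.424, 0.17, 0.063], 0.56)]
top key_head [([0.429, 0.17, 0.006], 0.86), ([0.499, 0.277, 0.018], 0.79)]
top stand [([0.499, 0.276, 0.0], 0.66)]
top rest [([0.554, 0.015, 0.004], 0.7)]
top bar_mid [([0.522, 0.026, 0.056], 0.96), ([0.221, -0.227, 0.053], 0.6), ([0.48, -0.299, 0.001], 0.44)]
top plate_slot [([0.524, 0.024, 0.088], 0.97), ([0.224, -0.225, 0.067], 0.85), ([0.766, 0.107, -0.001], 0.74)]
top jar [([0.478, -0.298, 0.0], 0.62)]
top vial [([0.767, 0.109, -0.002], 0.69)]
top mug [([0.712, -0.308, -0.001], 0.74), ([0.482, -0.3, -0.002], 0.62), ([0.498, 0.281, 0.016], 0.31)]
top rodblock []
top paddle [([0.672, 0.29, -0.006], 0.68)]
top stopper [([0.71, -0.18, -0.002], 0.56), ([0.766, 0.11, -0.0], 0.34)]
side key_grip [([0.426, 0.171, 0.067], 0.87), ([0.499, 0.272, 0.077], 0.77)]
side key_head [([0.429, 0.168, 0.006], 0.77), ([0.497, 0.276, 0.013], 0.63)]
side stand []
side rest [([0.556, 0.016, -0.005], 0.9)]
side bar_mid [([0.222, -0.228, 0.054], 0.86), ([0.52, 0.028, 0.053], 0.74)]
side plate_slot [([0.222, -0.234, 0.064], 0.81), ([0.522, 0.023, 0.09], 0.7)]
side jar [([0.476, -0.303, 0.001], 0.97), ([0.787, -0.04, -0.002], 0.53)]
side vial [([0.763, 0.106, 0.001], 0.67), ([0.556, 0.014, -0.004], 0.19)]
side mug [([0.709, -0.31, -0.006], 0.58), ([0.762, 0.11, 0.001], 0.35)]
side rodblock [([0.786, -0.037, -0.002], 0.59)]
side paddle [([0.666, 0.289, -0.0], 0.88), ([0.705, -0.179, 0.0], 0.69)]
side stopper [([0.705, -0.183, 0.0], 0.84)]
```

View pics/top.png

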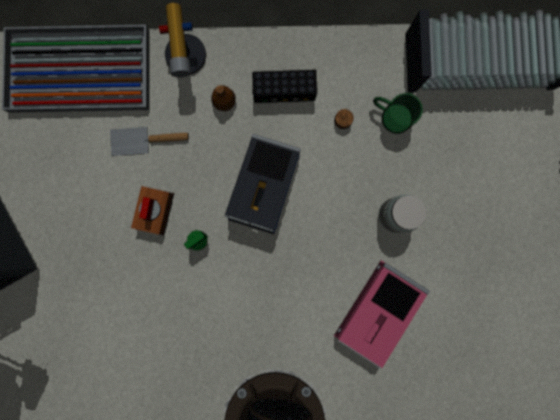

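View pics/side.png

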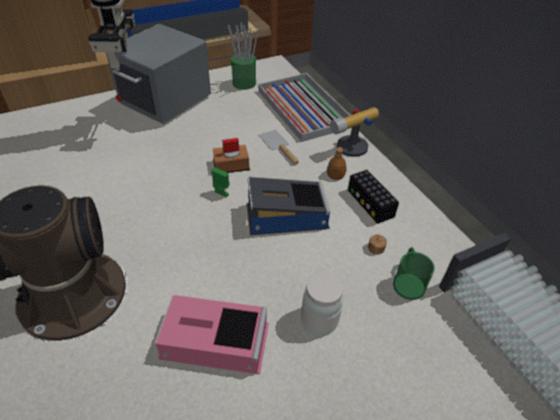

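The top view shows the red-handled key in the wooden stand at (150,208). The green look-alike is at (196,240). The blue rest with its dark plate is at (265,185), and the pink rest at (382,313). Red key plus blue rest fit the description. Next I get the yaws and one enlarged crop to confirm.

Run:
```python
from h import *
d=dict(np.load("top.npz"));img=d["img"];H,W=img.shape[:2]
u,v=np.meshgrid(np.arange(W),np.arange(H));z=d["range_z"];K=d["K"]
P=np.stack([(u-K[0,2])/K[0,0]*z,-(v-K[1,2])/K[1,1]*z,-z,np.ones_like(z)],-1)@np.linalg.inv(d["view"]).T
P=P[...,:3]
b,g,r=[img[...,i].astype(int) for i in range(3)]
def box(m,n):
    q=P[m][:,:2].astype(np.float32);R=cv2.minAreaRect(q*1000);B=cv2.boxPoints(R)
    e=B[1]-B[0],B[2]-B[1];e=max(e,key=np.linalg.norm)
    print(n,m.sum(),np.round(R[0],1),np.round(R[1],1),"yaw",np.arctan2(e[1],e[0]),"z",np.percentile(P[m][:,2],[5,50,95]))
near=lambda x,y,rad:(np.hypot(P[...,0]-x,P[...,1]-y)<rad)&(z>0)
box(near(.499,.275,.06)&(r>120)&(g<60)&(b<60)&(P[...,2]>.06),"grip")
box(near(.499,.275,.075)&(P[...,2]>.03)&(P[...,2]<.052),"stand")
box(near(.554,.015,.14)&(P[...,2]>.052),"plate")
m=near(.554,.015,.14)&(P[...,2]>.055)
q=P[m];c=q.mean(0);A=np.c_[q[:,:2]-c[:2],np.ones(len(q))];n=np.linalg.lstsq(A,q[:,2],rcond=None)[0];print("grad",n,"downhill yaw",np.arctan2(-n[1],-n[0]))
# slot: brass-coloured
mm=near(.523,.024,.06)&(r>b+25)
if mm.any(): box(mm,"brass")
a=cv2.resize(img[170:260,120:220],None,fx=4,fy=4,interpolation=2);c2=cv2.resize(img[130:240,220:305],None,fx=4,fy=4,interpolation=2)
o=np.zeros((440,740,3),np.uint8);o[:360,:400]=a;o[:,400:]=c2;cv2.imwrite("pics/crop.png",o)
```

```text
Traceback (most recent call last):
IndexError: index -1 is out of bounds for axis 0 with size 0
```

Run:
```python
from h import *
d=dict(np.load("top.npz"));img=d["img"];H,W=img.shape[:2]
u,v=np.meshgrid(np.arange(W),np.arange(H));z=d["range_z"];K=d["K"]
P=np.stack([(u-K[0,2])/K[0,0]*z,-(v-K[1,2])/K[1,1]*z,-z,np.ones_like(z)],-1)@np.linalg.inv(d["view"]).T
P=P[...,:3]
print(img[208,146],P[208,146],P[185,265],z[208,146])
b,g,r=[img[...,i].astype(int) for i in range(3)]
def box(m,n):
    if m.sum()<4: print(n,"none");return
    q=P[m][:,:2].astype(np.float32);R=cv2.minAreaRect(q*1000);B=cv2.boxPoints(R)
    e=B[1]-B[0],B[2]-B[1];e=max(e,key=np.linalg.norm)
    print(n,m.sum(),np.round(R[0],1),np.round(R[1],1),"yaw",np.arctan2(e[1],e[0]),"z",np.percentile(P[m][:,2],[5,50,95]))
near=lambda x,y,rad:(np.hypot(P[...,0]-x,P[...,1]-y)<rad)&(z>0)
box(near(.499,.275,.06)&(r>2.5*np.maximum(g,b))&(P[...,2]>.085),"grip")
box(near(.499,.275,.075)&(P[...,2]>.03)&(P[...,2]<.052),"stand")
box(near(.554,.015,.14)&(P[...,2]>.052),"plate")
m=near(.554,.015,.14)&(P[...,2]>.055)
q=P[m];c=q.mean(0);A=np.c_[q[:,:2]-c[:2],np.ones(len(q))];n=np.linalg.lstsq(A,q[:,2],rcond=None)[0];print("grad",n,"downhill yaw",np.arctan2(-n[1],-n[0]))
box(near(.523,.024,.06)&(r>b+25),"brass")
a=cv2.resize(img[170:260,120:220],None,fx=4,fy=4,interpolation=2);c2=cv2.resize(img[130:240,220:305],None,fx=4,fy=4,interpolation=2)
o=np.zeros((440,740,3),np.uint8);o[:360,:400]=a;o[:,400:]=c2;cv2.imwrite("pics/crop.png",o)
```

```text
[  6  10 100] [0.49727322 0.27013449 0.09366348] [0.54739298 0.00918979 0.0529039 ] 1.034417
grip 173 [497.2 273.8] [16.6 47.3] yaw -0.22124168 z [0.08800561 0.0936399  0.09697675]
stand 948 [495.8 275.1] [ 67.7 100.4] yaw -0.25304267 z [0.04006756 0.04601316 0.04989304]
plate 4404 [552.1  13.1] [115.6 201. ] yaw -0.32516503 z [0.06520506 0.08308226 0.10025545]
grad [-0.16410025  0.06370497  0.08341679] downhill yaw -0.37029937753132836
brass 64 [521.3  26.3] [18.9 67.2] yaw -0.25925034 z [0.00759711 0.05462159 0.05934974]
```

```bash
sleep 3; ls pics
```

```text
crop.png
side.png
top.png
```

View pics/crop.png

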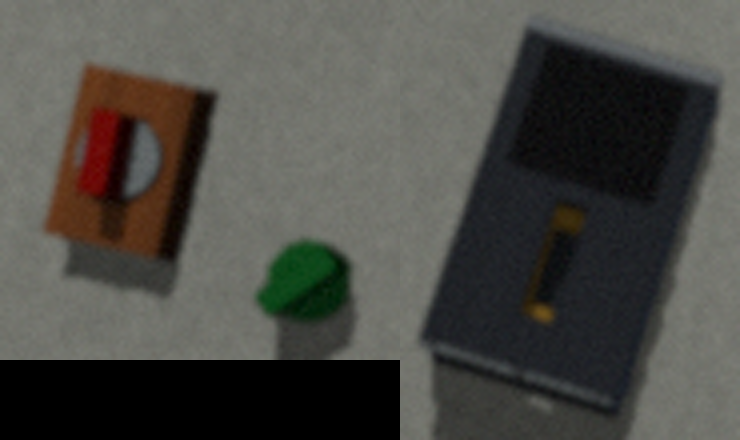

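The crop confirms it: the red grip on its aluminium collar at (107,150) in the stand is the key. The green one at (305,285) is free-standing. The plate slot runs from (570,207) to (540,320), and the bar's dark slot shows through it. Now I move above the key.

```bash
python3 -m pendant '[[[0,0,0],[0,0,-1],-1],[[0,0,0],[0,0,-1],-1],[[0,0,0],[0,0,-0.4],-1],[[0.7,0.7,0],[0,0,0],-1],[[0.7,0.7,0],[0,0,0],-1],[[0.7,0.7,0],[0,0,0],-1],[[0.7,0.7,0],[0,0,0],-1],[[0.7,0.7,0],[0,0,0],-1]]'
python3 -m pendant '[[[0.7,0.7,0],[0,0,0],-1],[[0.7,0.7,0],[0,0,0],-1],[[0.7,0.7,0],[0,0,0],-1],[[0.5,0.5,0],[0,0,0],-1],[[0,0,0],[0,0,0],-1]]'
cat >> h.py <<'E'
from scipy.spatial.transform import Rotation as Ro
def pose():
    s=telemetry.read_state();return np.array(s["tool_pos"]),Ro.from_euler("xyz",s["eef_rot"])
def go(t,yaw):
    p,R=pose();T=Ro.from_euler("xyz",[np.pi,0,yaw])
    print("shift units",np.round(R.inv().apply(np.array(t)-p)/.04,2),"turn units",np.round((R.inv()*T).as_rotvec()/np.radians(5),2),"yaw",R.as_euler("xyz"))
def wrist(name):
    p,R=pose();d=eyes.get_image("wrist");cv2.imwrite(f"pics/{name}.png",d["img"])
    T=np.eye(4);T[:3,:3]=R.as_matrix();T[:3,3]=p;d["view"]=np.linalg.inv(T@d["T_tool_cam"])
    H,W=d["img"].shape[:2];u,v=np.meshgrid(np.arange(W),np.arange(H));z=d["range_z"];K=d["K"]
    d["P"]=(np.stack([(u-K[0,2])/K[0,0]*z,-(v-K[1,2])/K[1,1]*z,-z,np.ones_like(z)],-1)@(T@d["T_tool_cam"]).T)[...,:3]
    return d
def box(d,m,n):
    if m.sum()<4: print(n,"none");return
    P=d["P"];R=cv2.minAreaRect(P[m][:,:2].astype(np.float32)*1000);B=cv2.boxPoints(R)
    e=max((B[1]-B[0],B[2]-B[1]),key=np.linalg.norm)
    print(n,m.sum(),np.round(R[0],1),np.round(R[1],1),"yaw",np.arctan2(e[1],e[0]),"z",np.percentile(P[m][:,2],[5,50,95]))
E
python3 - <<'E'
from h import *
d=wrist("w1");b,g,r=[d["img"][...,i].astype(int) for i in range(3)]
box(d,(r>2.5*np.maximum(g,b))&(d["P"][...,2]>.088)&(d["P"][...,2]<.1),"grip")
box(d,(r>2.5*np.maximum(g,b))&(d["P"][...,2]>.06)&(d["P"][...,2]<.1),"gripall")
P=d["P"];box(d,(P[...,2]>.03)&(P[...,2]<.051)&(np.hypot(P[...,0]-.497,P[...,1]-.275)<.08),"stand")
print([(o["point"],o["score"]) for o in eyes.spot_point("key_grip","wrist")]);go([.498,.274,.069],-.23)
E
```

```text
time_s: 1.97
tool_pos: [0.3936, 0.4397, 0.207]
eef_rot: [-3.141, -0.0, -0.233]
ft_force: [0.2, 0.4, 0.2]
grip_width: 0.0877
grip_force: 0.0
time_s: 2.38
tool_pos: [0.4719, 0.3121, 0.2072]
eef_rot: [3.141, -0.0, -0.237]
ft_force: [0.2, 0.8, 0.1]
grip_width: 0.0877
grip_force: 0.0
grip 999 [500.1 275.9] [15.7 48.1] yaw -0.20377217 z [0.09230766 0.09401697 0.09516972]
gripall 1079 [500.1 275.9] [15.7 48.1] yaw -0.2037717 z [0.08436901 0.0939304  0.09514217]
stand 4380 [498.3 275.9] [65.3 99.1] yaw -0.24038987 z [0.04483209 0.04608821 0.04733573]
[([0.4295, 0.1712, 0.0661], 0.63), ([0.5027, 0.277, 0.0751], 0.58)]
shift units [0.9  0.84 3.45] turn units [-0.01 -0.   -0.07] yaw [-3.14104742e+00 -1.90478943e-04 -2.35817077e-01]
```

View pics/w1.png

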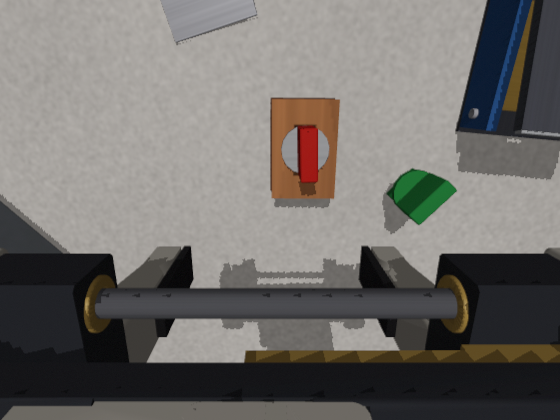

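The wrist view shows the red grip at (309,154) in the stand and the green look-alike at (421,195), clear of the right finger. Descending.

```bash
python3 -m pendant '[[[0.45,0.36,0.3],[0,0,0],-1],[[0.44,0.35,0.4],[0,0,0],-1],[[0,0,0.8],[0,0,-0.05],-1],[[0,0,0.8],[0,0,-0.05],-1],[[0,0,0.6],[0,0,0],-1],[[0,0,0.3],[0,0,0],-1],[[0,0,0.15],[0,0,0],-1],[[0,0,0],[0,0,0],-1]]'
python3 - <<'E'
from h import *
go([.500,.276,.0685],-.225)
E
```

```text
time_s: 3.15
tool_pos: [0.4974, 0.2805, 0.0715]
eef_rot: [3.139, 0.001, -0.224]
ft_force: [-0.2, -0.9, -0.1]
grip_width: 0.0876
grip_force: 0.0
shift units [0.09 0.1  0.08] turn units [0.02 0.01 0.02] yaw [ 3.13945800e+00  1.26989077e-03 -2.23521376e-01]
```

```bash
python3 -m pendant '[[[0.09,0.1,0.05],[0,0,0],-1],[[0,0,0],[0,0,0],-1],[[0,0,0],[0,0,0],1],[[0,0,0],[0,0,0],1],[[0,0,0],[0,0,0],1],[[0,0,0],[0,0,0],1],[[0,0,0],[0,0,0],1],[[0,0,0],[0,0,0],1]]'
python3 -m pendant '[[[0,0,0],[0,0,0],1],[[0,0,0],[0,0,0],1],[[0,0,0],[0,0,0],1],[[0,0,0],[0,0,0],1]]'
```

```text
time_s: 3.82
tool_pos: [0.5009, 0.2755, 0.071]
eef_rot: [-3.141, -0.0, -0.225]
ft_force: [0.8, -0.0, -0.4]
grip_width: 0.0531
grip_force: 0.0
time_s: 4.15
tool_pos: [0.5009, 0.2755, 0.0708]
eef_rot: [3.141, 0.0, -0.225]
ft_force: [-1.2, 0.4, -0.8]
grip_width: 0.0266
grip_force: 0.0
```

```bash
python3 -m pendant '[[[0,0,0.05],[0,0,0],1],[[0,0,0],[0,0,0],1],[[0,0,0],[0,0,0],1],[[0,0,0],[0,0,0],1],[[0,0,0],[0,0,0],1]]'
```

```text
time_s: 4.57
tool_pos: [0.5006, 0.2753, 0.0685]
eef_rot: [3.141, 0.0, -0.225]
ft_force: [-0.3, 0.6, -1.9]
grip_width: 0.0155
grip_force: 29.9
```

```bash
python3 -m pendant '[[[0,0,-0.4],[0,0,0],1],[[0,0,-0.8],[0,0,0],1],[[0,0,-0.8],[0,0,0],1],[[0,0,-0.8],[0,0,0],1],[[0,0,-0.7],[0,0,0],1],[[0,0.5,0],[0,0,0],1],[[0,0.8,0],[0,0,0],1],[[0,0.8,0],[0,0,0],1]]'
python3 -m pendant '[[[0.1,0.8,0],[0,0,0],1],[[0.1,0.8,0],[0,0,0],1],[[0,0.8,0],[0,0,0],1],[[0,0.8,0],[0,0,0],1],[[0,0.5,0],[0,0,0],1],[[0,0,0],[0,0,0.6],1],[[0,0,0],[0,0,0.55],1],[[0,0,0],[0,0,0],1]]'
python3 - <<'E'
from h import *
d=wrist("w2");P=d["P"];np.savez("w2.npz",img=d["img"],range_z=d["range_z"],K=d["K"],view=d["view"],P=P)
for n in("plate_slot","bar_mid","rest","key_grip"): print(n,[(np.round(o["point"],4).tolist(),round(o["score"],2)) for o in eyes.spot_point(n,"wrist")])
go([.522,.025,.2],-.325)
E
```

```text
time_s: 5.23
tool_pos: [0.4817, 0.1932, 0.2089]
eef_rot: [-3.141, 0.0, -0.224]
ft_force: [0.1, -1.5, -2.4]
grip_width: 0.0154
grip_force: 29.9
time_s: 5.9
tool_pos: [0.4567, 0.047, 0.2089]
eef_rot: [-3.141, 0.0, -0.328]
ft_force: [-0.3, 0.2, -2.6]
grip_width: 0.0154
grip_force: 29.9
plate_slot [([0.5256, 0.0261, 0.0887], 0.8)]
bar_mid [([0.5191, 0.0218, 0.0537], 0.88)]
rest [([0.2541, -0.2494, -0.0062], 0.96), ([0.5555, 0.0101, 0.0039], 0.78)]
key_grip [([0.4587, 0.0497, 0.214], 0.88), ([0.4267, 0.1691, 0.0661], 0.79)]
shift units [1.72 0.02 0.22] turn units [0.   0.   0.02] yaw [ 3.14142836e+00  2.04201607e-04 -3.23477627e-01]
```

View pics/w2.png

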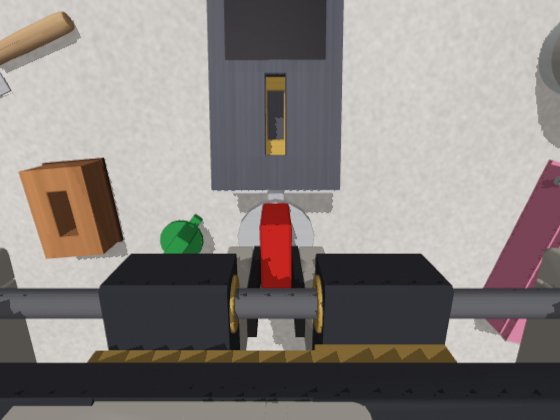

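The key is held upright and the plate is dead ahead. Its slot spans rows 74–156 at columns 265–286. The bar's slot shows as the dark part, rows ~91–140. I work out both from the pixels.

Run:
```python
from h import *
d=dict(np.load("w2.npz"));P=d["P"];img=d["img"]
sub=P[60:190,205:346]
# plate plane & edges
pl=np.zeros(P.shape[:2],bool);pl[65:192,200:350]=1
pl&=(P[...,2]>.07)&(P[...,2]<.115)
q=P[pl];A=np.c_[q[:,:2],np.ones(len(q))];n=np.linalg.lstsq(A,q[:,2],rcond=None)[0]
res=P[...,2]-(P[...,:2]@n[:2]+n[2]);pl&=abs(res)<.004
print("tilt",np.arctan(np.hypot(*n[:2])),"downhill",np.arctan2(-n[1],-n[0]))
# side edges per row -> yaw, and centre line
L=[];R=[]
for v in range(85,180,3):
    c=np.where(pl[v])[0];L.append(P[v,c[0],:2]);R.append(P[v,c[-1],:2])
f=lambda a:np.polyfit(np.array(a)[:,0],np.array(a)[:,1],1)
l,r=f(L),f(R);yaw=np.arctan((l[0]+r[0])/2);print("edge yaw",np.arctan(l[0]),np.arctan(r[0]))
x0=np.array([np.cos(yaw),np.sin(yaw)]);y0=np.array([-x0[1],x0[0]])
yc=(np.mean(np.array(L)@y0)+np.mean(np.array(R)@y0))/2;print("width",np.mean(np.array(L)@y0)-np.mean(np.array(R)@y0))
# slot: not plate inside
hole=np.zeros_like(pl);hole[68:162,258:294]=~pl[68:162,258:294]
hole=cv2.morphologyEx(hole.astype(np.uint8),cv2.MORPH_OPEN,np.ones((3,3)))>0
vs,us=np.where(hole);print("slot px",us.min(),us.max(),vs.min(),vs.max())
# project slot ends onto plate plane
def onplane(u,v,n):
    C=np.linalg.inv(d["view"]);o=C[:3,3];K=d["K"];dr=C[:3,:3]@np.array([(u-K[0,2])/K[0,0],-(v-K[1,2])/K[1,1],-1])
    t=(n[0]*o[0]+n[1]*o[1]+n[2]-o[2])/(dr[2]-n[0]*dr[0]-n[1]*dr[1]);return o+t*dr
um=us.mean()
e=[onplane(um,v,n) for v in(vs.min(),vs.max()+1)];s=(e[0]+e[1])/2
print("plate slot ends",e,"len",np.linalg.norm(e[0]-e[1]),"c",s,"lat slot",s[:2]@y0,"lat plate",yc)
print("bar depth profile",[(v,np.round(P[v,int(um),2],3),img[v,int(um)].tolist()) for v in range(72,160,4)])
e2=[]
for v in range(70,160):pass
col=P[72:158,int(um)-4:int(um)+5,2];m=np.median(col,1);dk=np.where(m<.04)[0]+72
print("bar slot rows",dk.min(),dk.max());nb=[0,0,.055]
a,b=onplane(um,dk.min(),nb),onplane(um,dk.max()+1,nb);print(a,b,np.linalg.norm(a-b),"c",(a+b)/2)
print("along: plate slot",s[:2]@x0,"bar",((a+b)/2)[:2]@x0, "lat bar",((a+b)/2)[:2]@y0)
go([s[0],s[1],.2],yaw);print("yaw",yaw)
```

```text
tilt 0.18156645249043638 downhill -0.32412460913516106
edge yaw -0.32788353697665606 -0.3282943392469924
width 0.11305244176997692
slot px 265 284 74 153
plate slot ends [array([0.55477337, 0.01431176, 0.08337225]), array([0.49215385, 0.03567023, 0.09551866])] len 0.06726756104220229 c [0.52346361 0.024991   0.08944545] lat slot 0.19233601177507126 lat plate 0.19230505901287456
bar depth profile [(72, np.float64(0.082), [96, 87, 86]), (76, np.float64(0.073), [38, 46, 53]), (80, np.float64(0.055), [53, 112, 139]), (84, np.float64(0.055), [52, 110, 138]), (88, np.float64(0.056), [52, 109, 136]), (92, np.float64(0.006), [61, 54, 55]), (96, np.float64(0.006), [60, 54, 54]), (100, np.float64(0.007), [60, 54, 54]), (104, np.float64(0.006), [60, 53, 53]), (108, np.float64(0.006), [60, 55, 54]), (112, np.float64(0.006), [59, 55, 54]), (116, np.float64(0.006), [59, 55, 54]), (120, np.float64(0.005), [59, 54, 53]), (124, np.float64(0.006), [59, 54, 53]), (128, np.float64(0.006), [59, 54, 54]), (132, np.float64(0.007), [59, 53, 53]), (136, np.float64(0.007), [58, 53, 52]), (140, np.float64(0.055), [73, 149, 181]), (144, np.float64(0.056), [83, 167, 200]), (148, np.float64(0.056), [83, 167, 200]), (152, np.float64(0.054), [82, 164, 197]), (156, np.float64(0.096), [102, 93, 91])]
bar slot rows 91 138
[0.54278321 0.01847213 0.055     ] [0.5005797 0.0328859 0.055    ] 0.04459700550519719 c [0.52168145 0.02567901 0.055     ]
along: plate slot 0.48748903562295026 bar 0.4855802374934874 lat bar 0.1924130575565293
shift units [1.76 0.01 0.22] turn units [0.   0.   0.05] yaw [ 3.14142836e+00  2.04201607e-04 -3.23477627e-01]
yaw -0.3280889524727932
```

Run:
```python
from h import *
d=dict(np.load("w2.npz"));P=d["P"];b,g,r=[d["img"][...,i].astype(int) for i in range(3)]
p,R=pose();Q=(P-p)@R.as_matrix()
m=np.zeros(r.shape,bool);m[195:300,240:310]=1
m&=(r>2.5*np.maximum(g,b))
print("z tool pct",np.percentile(Q[m][:,2],[5,25,50,75,95]),"px",np.where(m.any(1))[0][[0,-1]],np.where(m.any(0))[0][[0,-1]])
t=m&(Q[...,2]<np.percentile(Q[m][:,2],30)+.004);q=Q[t]
print("top xy range",q[:,:2].min(0),q[:,:2].max(0),"N",t.sum())
for v in (210,225,240,255,270,285):
    c=np.where(t[v])[0]
    if len(c):print(v,c[0],c[-1],Q[v,c[0]],Q[v,c[-1]])
# collar: greyish at depth z tool ~ +.0145
c=(abs(Q[...,2]-.0145)<.003)&(np.hypot(Q[...,0],Q[...,1])<.035)
print("collar",c.sum(),Q[c][:,:2].min(0),Q[c][:,:2].max(0))
x,y=Q[c][:,0],Q[c][:,1]
```

```text
z tool pct [-0.02670963 -0.02605525 -0.02550878 -0.02452015  0.00011602] px [203 287] [260 291]
top xy range [-0.01230604 -0.00720819] [0.07914425 0.00858214] N 2071
225 261 290 [ 0.02215468 -0.00635247 -0.02427945] [ 0.02231241  0.00789486 -0.02489392]
240 261 291 [ 0.01431388 -0.00647944 -0.02459023] [ 0.01450908  0.00843703 -0.02522555]
255 260 291 [ 0.00630988 -0.00711074 -0.02496766] [ 0.00587953  0.00855449 -0.02422344]
270 261 291 [-0.00170263 -0.00671816 -0.02571322] [-0.00095523  0.00847948 -0.02726248]
285 261 291 [-0.01051767 -0.00689023 -0.02536926] [-0.00879284  0.00849478 -0.02843659]
collar 1539 [-0.00763479 -0.0227888 ] [0.02320302 0.02416565]
```

```bash
python3 -m pendant '[[[0.6,0,0],[0,0,0.05],1],[[0.7,-0.01,0],[0,0,0],1],[[0.45,0,0],[0,0,0],1],[[0,0,0.5],[0,0,0],1],[[0,0,0.6],[0,0,0],1],[[0,0,0.3],[0,0,0],1],[[0,0,0],[0,0,0],1]]'
python3 - <<'E'
from h import *
go([.5215,.0255,.12],-.328);print(pose()[0])
E
```

```text
time_s: 6.73
tool_pos: [0.5214, 0.025, 0.1496]
eef_rot: [3.138, 0.005, -0.329]
ft_force: [-1.1, 0.3, -2.6]
grip_width: 0.0151
grip_force: 29.9
shift units [ 0.   -0.02  0.74] turn units [ 0.04  0.06 -0.01] yaw [ 3.13821695  0.00490238 -0.32895421]
[0.52140856 0.02499272 0.14960335]
```

```bash
python3 -m pendant '[[[0,0,0.2],[0,0,0],1],[[0,0,0.2],[0,0,0],1],[[0,0,0.2],[0,0,0],1],[[0,0,0.1],[0,0,0],1],[[0,0,0],[0,0,0],1]]'
python3 -m pendant '[[[0,0,0.1],[0,0,0],1],[[0,0,0.1],[0,0,0],1],[[0,0,0.05],[0,0,0],1],[[0,0,0],[0,0,0],1]]'
```

```text
time_s: 7.15
tool_pos: [0.5228, 0.0253, 0.124]
eef_rot: [3.141, 0.001, -0.329]
ft_force: [1.1, 0.3, -2.2]
grip_width: 0.0152
grip_force: 29.9
time_s: 7.48
tool_pos: [0.5241, 0.0254, 0.1152]
eef_rot: [-3.141, -0.001, -0.329]
ft_force: [0.2, -0.1, 3.6]
grip_width: 0.0153
grip_force: 29.9
```

Head is through the plate slot and the collar is on the plate (about 6 N). Now I feel for the bar slot.

```bash
python3 -m pendant '[[[0,0,0.05],[0,0,0],1],[[0,0,0.05],[0,0,0],1],[[0,0,0.05],[0,0,0],1],[[0,0,0.05],[0,0,0],1],[[0,0,0],[0,0,0],1]]'
```

```text
time_s: 7.9
tool_pos: [0.5232, 0.0255, 0.1065]
eef_rot: [-3.142, 0.0, -0.329]
ft_force: [0.5, 1.0, 4.4]
grip_width: 0.0155
grip_force: 29.9
```

The head passed the bar's top face without extra force, so it is in the bar slot. Pressing on to level.

```bash
python3 -m pendant '[[[0,0,0.08],[0,0,0],1],[[0,0,0.08],[0,0,0],1],[[0,0,0.08],[0,0,0],1],[[0,0,0.08],[0,0,0],1],[[0,0,0.06],[0,0,0],1],[[0,0,0.04],[0,0,0],1],[[0,0,0],[0,0,0],1],[[0,0,0],[0,0,0],1]]'
```

```text
time_s: 8.57
tool_pos: [0.5227, 0.0256, 0.0901]
eef_rot: [3.141, 0.001, -0.329]
ft_force: [-4.3, 2.7, 8.0]
grip_width: 0.0153
grip_force: 29.9
```

```bash
python3 -m pendant '[[[-0.03,0,0.03],[0,0,0],1],[[0,0,0.02],[0,0,0],1],[[0,0,0],[0,0,0],1],[[0,0,0],[0,0,0],1]]'
```

```text
time_s: 8.9
tool_pos: [0.522, 0.0259, 0.0884]
eef_rot: [3.142, 0.0, -0.329]
ft_force: [-3.3, 1.6, 8.2]
grip_width: 0.0153
grip_force: 29.9
```

```bash
python3 -m pendant '[[[-0.02,0,0.02],[0,0,0],1],[[0,0,0.02],[0,0,0],1],[[0,0,0],[0,0,0],1],[[0,0,0],[0,0,0],1]]'
```

```text
time_s: 9.23
tool_pos: [0.522, 0.0259, 0.0882]
eef_rot: [-3.141, -0.002, -0.329]
ft_force: [-6.4, 0.1, 17.6]
grip_width: 0.0155
grip_force: 29.9
```

Force jumped to about 20 N at the expected height, so the plate is on its level stop. I check the last joint's room before the quarter turn.

```bash
python3 -c "
from h import *
print(telemetry.read_state()['joint_pos'],telemetry.read_state()['torque'])"
```

```text
[ 0.42608523  0.22116712 -0.48260602  0.00121221 -0.86580433  0.81541743] [-0.0051648   2.1587073  -0.06630414]
```

```bash
python3 -m pendant '[[[-0.01,0,-0.01],[0,0,0.5],1],[[0,0,0],[0,0,0.5],1],[[0,0,0],[0,0,1],1],[[0,0,0],[0,0,1],1],[[0,0,0],[0,0,1],1]]'
python3 -m pendant '[[[0,0,0],[0,0,1],1],[[0,0,0],[0,0,1],1],[[0,0,0],[0,0,1],1],[[0,0,0],[0,0,1],1],[[0,0,0],[0,0,0],1]]'
```

```text
time_s: 9.65
tool_pos: [0.5227, 0.0264, 0.0883]
eef_rot: [-3.139, -0.002, -0.682]
ft_force: [0.2, -0.5, 10.7]
grip_width: 0.0157
grip_force: 30.0
time_s: 10.07
tool_pos: [0.5228, 0.0265, 0.0883]
eef_rot: [-3.139, -0.001, -1.032]
ft_force: [-0.1, 0.4, 10.8]
grip_width: 0.0157
grip_force: 29.9
```

Turning freely; torque and side forces are small. Finishing the quarter turn.

```bash
python3 -m pendant '[[[0,0,0],[0,0,1],1],[[0,0,0],[0,0,1],1],[[0,0,0],[0,0,1],1],[[0,0,0],[0,0,1],1],[[0,0,0],[0,0,1],1],[[0,0,0],[0,0,1],1],[[0,0,0],[0,0,1],1],[[0,0,0],[0,0,1],1]]'
python3 -m pendant '[[[0,0,0],[0,0,1],1],[[0,0,0],[0,0,1],1],[[0,0,0],[0,0,0],1],[[0,0,0],[0,0,0],1]]'
python3 -c "
from h import *
p,_=pose();go(p,-.328-np.pi/2);print(telemetry.read_state()['torque'])"
```

```text
time_s: 10.73
tool_pos: [0.5228, 0.0265, 0.0883]
eef_rot: [-3.138, 0.001, -1.729]
ft_force: [0.2, 0.0, 10.7]
grip_width: 0.0158
grip_force: 30.0
time_s: 11.07
tool_pos: [0.5228, 0.0265, 0.0883]
eef_rot: [-3.139, 0.002, -1.9]
ft_force: [0.1, -0.1, 10.8]
grip_width: 0.0156
grip_force: 29.9
shift units [0. 0. 0.] turn units [-0.04  0.02 -0.01] yaw [-3.13852473e+00  1.53115472e-03 -1.89986368e+00]
[ 0.14201468  0.12813469 -0.05938119]
```

```bash
python3 -m pendant '[[[0,0,-0.04],[0,0,0],1],[[0,0,-0.04],[0,0,0],1],[[0,0,0],[0,0,0],1],[[0,0,0],[0,0,0],1]]'
```

```text
time_s: 11.4
tool_pos: [0.5229, 0.0265, 0.0911]
eef_rot: [-3.139, 0.002, -1.9]
ft_force: [1.9, 0.0, 5.7]
grip_width: 0.0155
grip_force: 29.9
```

```bash
python3 -m pendant '[[[0,0,-0.02],[0,0,0],1],[[0,0,0],[0,0,0],0.5],[[0,0,0],[0,0,0],0.5],[[0,0,0],[0,0,0],0.5],[[0,0,0],[0,0,0],0.5],[[0,0,0],[0,0,0],0.5]]'
python3 -m pendant '[[[0,0,-0.3],[0,0,0],0.5],[[0,0,-0.5],[0,0,0],0.5],[[0,0,-0.8],[0,0,0],0.5],[[0,0,-0.8],[0,0,0],0],[[-0.8,0,-0.5],[0,0,0],0],[[-0.8,0,0],[0,0,0],0],[[-0.5,0,0],[0,0,0],0],[[0,0,0],[0,0,0],0]]'
python3 - <<'E'
from h import *
d=wrist("w3")
for c in("wrist","side","top"):
    if c!="wrist": x=eyes.get_image(c); cv2.imwrite(f"pics/{c}3.png",x["img"])
    for n in("key_grip","key_head"):print(c,n,[(np.round(o["point"],4).tolist(),round(o["score"],2)) for o in eyes.spot_point(n,c)])
b,g,r=[d["img"][...,i].astype(int) for i in range(3)]
P=d["P"];box(d,(r>2.5*np.maximum(g,b))&(np.hypot(P[...,0]-.523,P[...,1]-.026)<.05)&(P[...,2]>.108),"grip")
m=(np.hypot(P[...,0]-.523,P[...,1]-.026)<.08)&(P[...,2]>.06)&(P[...,2]<.08)
q=P[m];n=np.linalg.lstsq(np.c_[q[:,:2],np.ones(len(q))],q[:,2],rcond=None)[0];print("tilt",np.hypot(*n[:2]))
x=cv2.imread("pics/side3.png")[120:260,180:420];cv2.imwrite("pics/both.png",np.vstack([cv2.resize(d["img"],(400,300)),cv2.resize(x,(400,233))]))
E
```

```text
time_s: 11.9
tool_pos: [0.5207, 0.0261, 0.0905]
eef_rot: [3.141, -0.0, -1.9]
ft_force: [0.1, 1.0, -0.6]
grip_width: 0.0219
grip_force: 0.3
time_s: 12.57
tool_pos: [0.5489, 0.1084, 0.2065]
eef_rot: [3.141, 0.0, -1.898]
ft_force: [0.1, -0.5, -0.3]
grip_width: 0.043
grip_force: 0.0
wrist key_grip [([0.4301, 0.1702, 0.0664], 0.82)]
wrist key_head [([0.429, 0.1696, 0.0092], 0.9)]
side key_grip [([0.4274, 0.1731, 0.0616], 0.89), ([0.5233, 0.0242, 0.1012], 0.7)]
side key_head [([0.4261, 0.1664, 0.0069], 0.75), ([0.517, 0.0278, 0.04], 0.54)]
top key_grip [([0.5258, 0.0265, 0.0956], 0.65), ([0.4249, 0.1685, 0.0619], 0.62), ([0.5006, 0.2742, -0.0009], 0.33), ([0.7853, -0.0419, -0.0017], 0.25)]
top key_head [([0.4303, 0.1655, 0.0041], 0.57)]
grip 1304 [523.7  27. ] [46.5 15. ] yaw 1.2494574 z [0.11614761 0.11750632 0.11870199]
tilt 0.02466045079674321
```

View pics/both.png

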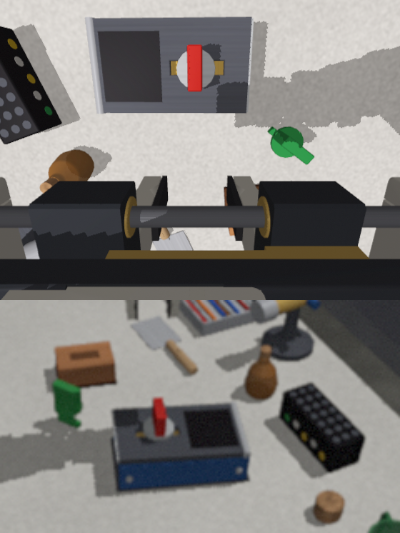

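The upper picture shows the key square across the level plate at (194,67), standing free of the gripper. The lower one shows the bystanders untouched. Grip top is at 117.5 mm, so the head centre is about 41 mm up, and plate tilt is about 0.025 rad. Handing in.

```bash
python3 -c "
from plant import job
print(job.sign_off())"
```

```text
the job is handed in; nothing more can be done
None
```

I handed the job in: the T-key holds the plate down by itself, turned square across the rest, with its head under the brass bar. The last images put the head centre at about 41 mm (limit 42.5) and the tilt at about 0.025 rad (limit 0.05); the gripper is clear, the bystanders look unmoved, and no verdict was shown.

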